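# Press the lid onto a filled tin with the toggle clamp

### The arm

A 6-joint arm with a two-finger parallel gripper is mounted at the origin on a cart in front of the work surface, level with it; the furniture and walls round the work are solid. World frame = base frame: x ahead of the robot, y to its left, z up, the work surface at z = 0. Lengths are in m, angles in degrees, forces in N, time in s.
With the tool pointing down it reaches from about 0.35 to 0.875 m from the base axis. Payload 4.2 kg.
Tool frame: the origin (TCP) lies on the centre line of the jaws, within the pads' length; the fingertips stand 19 mm ahead of it and the grasp point (between the pads) is the TCP; x points along the fingers, y is the direction in which the jaws open and shut, and the axes are right-handed (so a half turn about x gives the same grasp; the last joint's range is limited). The gripper opens to 87 mm and grips with 3 to 60 N. Pads are 19 mm wide; open, the fingers measure 117 mm over their backs; the gripper's body (75 mm by 190 mm) begins 51 mm behind the grasp point.
Start: joints at [-53.938, 22.042, 0.453, 0, -68.411, -14.817], TCP at [0.226, -0.582, 0.242] pointing down, gripper open.
Joint ranges: [-179.83, 179.83], [-69.29, 118.12], [-61.27, 80.66], [-181.25, 117.63], [-171.15, -9.14], [-177.46, 177.46]. Speed limits (degrees/s): [159.86, 159.86, 180, 180, 180, 180].

### API

Orientations are given as a 3x3 rotation matrix whose columns are the frame's x, y, z axes.
In Python, from station import r, viewer, job, spotter gives the robot as it stands.
- The arm moves only by the tool play_rows, never from a script. Its argument "commands" is a list of rows, each an object of numbers: "fingers": the gripper command: -1 is fully open, 1 is shut, values between are in proportion; "tx", "ty", "tz": the shift along the tool's x, y, z normalised to -1 to 1, where 1 is 750 mm; "ax", "ay", "az": the turn, a rotation vector about the tool's x, y, z normalised to -1 to 1, where 1 is pi rad. In form: [{"fingers": .., "tx": .., "ty": .., "tz": .., "ax": .., "ay": .., "az": ..}, ...]. A call has 1 to 5 rows; each row is the pose to reach, as a shift and turn from the pose commanded when the call began, along the tool's axes at that moment, turning the shorter way round; what a row does not reach only later rows make up. A row lasts 1/12 s, in which the tool goes at most 41.7 mm and 7.16 degrees, less where a joint would pass 70% of its speed; a pose out of reach is approached as far as the arm can. A call with a number of a shift or a turn outside -1 to 1 is refused whole. A call with a gripper value outside its range is refused whole. The fingers move at their own pace and stop on an object; the grip force is fixed at half the most. Time passes only in rows, so rows that repeat a pose let the fingers close. It gives the time, the measured TCP pose, the force and the opening at its end, in the units of the state.
- r.sense(): the state, without advancing time (a new reading comes with each control period).
- viewer.capture(name): name is "scene" or "top" or "wrist"; returns a dict with "image" (384x512x3 uint8, red, green, blue), "fx", "fy", "cx", "cy" (pixels), "R" (3x3) and "t" (3): a world point X has camera coordinates R X + t; the wrist camera has in their place "mount" (4x4, takes a point from camera to tool coordinates, whose origin is the TCP and whose axes are the tool frame's). Camera axes: x right, y down, z forward; pixel columns grow to the right and rows downward; lengths in m; the calibration is good to about 2 mm. A picture is of the moment at which its call begins: read the wrist's pose just before it. There is no depth.
- job.finish_job(): hands the job in, once; it reports no verdict.
Trained networks look in a picture, given as the dict that the camera call returned (one of the last four; its "shot" number tells which), for a name from the list of things; names that differ only in an ending like _2 or _b are one class to them, and where a whole thing is asked for, a point or a joint stands for the part that bears it (a point fixed in the world has none). Each returns a list of dicts, best first, with "score" (0 to 1); they miss things now and then, are a little off and sometimes report something else, mostly with a low value. They report only what shows in the picture. A call takes as long as a camera call. They do not tell look-alikes from the thing itself.
- spotter.find_in(name, picture): "uv" ([column, row] in pixels, amid what is visible of it).
- spotter.silhouettes(name, picture): "region" (384x512 bool, what is visible of it) and "uv" ([column, row] in pixels, amid what is visible of it).
The state is a dict: "time_s": time; "joints": joint angles; "joint_velocities": joint speeds; "effort": joint torques, N m; "tcp_pos": TCP position; "ee_rot": TCP orientation; "wrist_force": force on the tool from outside, world axes, zero at the start; "moment": the same for the moment, N m; "gripper_width": opening from 0.0 (shut) to 1.0 (fully open).
Only numpy, scipy, OpenCV 4.12 (cv2) and the standard library are available. Lean on these libraries where they do the work, as an engineer would, in place of code of your own. Each camera call takes 0.05 s, during which the arm holds its last target. There are 200 camera calls.

### The job

Push the lidded tin standing beside the clamp station all the way into the V-shaped nest, lid still standing proud and clamp still open. Then swing the clamp's handle over centre so that its pad presses the lid fully home and the clamp stays locked when you let go of it, and after that swing the handle back to fully open, leaving the closed tin standing in the nest. Leave the tamper, the weight and the open tin where they are.

Things in the scene. Friction and masses are not known exactly. Their poses are not given: they have to be found in the camera images.
- station: Toggle clamp station fixed to the table: aluminium foot plate 100 x 125 x 8 mm, steel clamp between dark cheek plates, and on the station's -y side the nest: two upright walls 60 mm tall that form a V of 45 degrees either side, open toward -y. The tin slides on the bare table. Origin on the table under the arm's pivot, z up. Handle and arm swing in its y-z plane, the handle toward +y to close.
- nest (a point): Point on the table where the tin's centre stands when the tin touches both V walls: 85 mm from the station's origin toward its -y. Axes as the station's.
- handle_grip (a point): Middle of the black round grip at the handle's end (19 mm diameter, 63 mm long). Its z axis points along the handle to the free end, its x axis is the pivot axis (pinch along x). In the station's frame (y, z in mm, x = 0) it stands at (12, 204) open, handle upright, and (85, 112) locked, handle nearly level; between: (37, 209), (57, 205), (66, 193), (71, 180), (76, 159), (82, 130).
- clamp_handle (a joint): Handle angle relative to the clamp arm, rad: 0 fully open, dead centre at 2.81, locked against its stop at 2.95. It drives the arm through a link. From about 2.1 on the pad presses on the lid and the handle must be pushed harder; past dead centre it stays down by itself until lifted.
- clamp_arm (a joint): Clamp arm angle, rad: 0 open (arm raised 75 degrees), about 1.2 locked down on a lid (1.3 with nothing under the pad).
- pad_face (a point): Centre of the underside of the round rubber pad (36 mm wide) at the arm's end; sprung, so it gives up to 9 mm along the arm's spindle. When closed it lies over the nest point.
- tin: The gold round tin with its lid on, 104 mm wide at the rim, 72 mm at its foot, tapering; 61 mm tall with the lid proud, 56 mm with it home. Origin at the centre of its underside, z up. Too wide to grip: push it at its side.
- lid_disc: The gold lid of that tin, a disc 105 mm wide, 9 mm thick; origin at the centre of its underside, which stands 52 mm above the tin's underside at joint 0.
- lid (a joint): How far the lid is pressed down, m: 0 proud, 0.005 fully home. It sits tight (about 20 N to move) and stays where it is pressed.
- tamper: Bystander: wooden tamper, 81 mm wide, 98 mm tall; origin under its centre.
- open_tin: Bystander: empty open gold tin, 104 mm wide, 54 mm tall; origin under its centre.
- weight: Bystander: metal check weight with a knob, 38 mm wide, 52 mm tall; origin under its centre.
Mind the look-alikes: they are no part of the job. What is shaped like the tin but orange or red is not meant.

How it is judged:
By the outcome, as a careful person would: the job done as asked, in the order asked, and still so for the second after the job is handed in, with the robot touching nothing.
It also fails if it takes over 72 s, if anything falls off the work surface, if the arm or the gripper's body presses on something with over 40 N, if the wrist force passes 120 N, or if a joint passes its speed limit or range.

## Working session

There is one attempt and no reset: what is moved stays moved. The work goes in short steps, Python scripts to look and compute and a tool call to move; the robot and the scene stay as the last step left them, time stands still between calls to the robot, and variables do not carry over. Pictures are saved under pics/ and viewed, about 8 in all and at most 12, crops included, and the job is handed in when it is done.

Besides the shell and the picture viewer there is one more tool, called after "Request:" in YAML: its name, and indented under it one key for each argument. play_rows: Moves the arm, as the interface text tells. Its arguments: {"type":"object","properties":{"commands":{"type":"array"}},"required":["commands"]}

```bash
mkdir -p pics
cat > h.py <<'E'
import numpy as np, cv2
from station import r, viewer, job, spotter
def save(p,name,box=None,s=1):
    im=cv2.cvtColor(p["image"],cv2.COLOR_RGB2BGR)
    if box: im=im[box[1]:box[3],box[0]:box[2]]
    cv2.imwrite("pics/"+name,cv2.resize(im,None,fx=s,fy=s,interpolation=cv2.INTER_CUBIC))
def ground(p,uv,z):
    d=np.array([(uv[0]-p["cx"])/p["fx"],(uv[1]-p["cy"])/p["fy"],1.])
    R=np.array(p["R"]);t=np.array(p["t"]);c=-R.T@t;d=R.T@d
    return c+d*(z-c[2])/d[2]
def proj(p,X):
    c=np.array(p["R"])@np.array(X)+np.array(p["t"])
    return np.array([p["fx"]*c[0]/c[2]+p["cx"],p["fy"]*c[1]/c[2]+p["cy"]])
E
python3 - <<'E'
from h import *
a=viewer.capture("top");b=viewer.capture("scene")
im=np.hstack([a["image"],b["image"]]);cv2.imwrite("pics/a.png",cv2.cvtColor(cv2.resize(im,(800,300)),cv2.COLOR_RGB2BGR))
save(a,"top.png",None,1.5);save(b,"scene.png",None,1.5)
for n,p in(("top",a),("scene",b)):
    print(n,p["R"],p["t"],p["fx"])
    for k,z in(("station",0),("handle_grip",.204),("pad_face",.1),("tin",.03),("lid_disc",.06),("tamper",.05),("open_tin",.03),("weight",.03)):
        for q in spotter.find_in(k,p)[:4]: print(k,np.round(q["uv"]),round(q["score"],2),ground(p,q["uv"],z).round(3))
s=r.sense();print(s)
E
```

```text
top [[ 2.05919364e-02 -9.99787957e-01  1.16551037e-04]
 [-9.80861148e-01 -2.02246896e-02 -1.93655289e-01]
 [ 1.93616583e-01  3.87341701e-03 -9.81069628e-01]] [-0.07288932  0.62092883  0.92938434] 348.16525588078497
station [208. 216.] 0.58 [0.562 0.075 0.   ]
handle_grip [198. 208.] 0.59 [0.554 0.072 0.204]
pad_face [290. 146.] 0.75 [ 0.752 -0.16   0.1  ]
tin [279. 218.] 0.96 [ 0.557 -0.136  0.03 ]
tin [329. 265.] 0.77 [ 0.427 -0.277  0.03 ]
tin [280. 271.] 0.73 [ 0.408 -0.139  0.03 ]
lid_disc [329. 266.] 0.83 [ 0.425 -0.271  0.06 ]
lid_disc [282. 271.] 0.78 [ 0.408 -0.141  0.06 ]
lid_disc [363. 247.] 0.23 [ 0.478 -0.366  0.06 ]
tamper [288. 149.] 0.72 [ 0.76  -0.159  0.05 ]
open_tin [160. 272.] 0.6 [0.397 0.197 0.03 ]
weight [362. 248.] 0.62 [ 0.477 -0.373  0.03 ]
scene [[-0.60047848 -0.79957096 -0.01057658]
 [-0.58530819  0.44850196 -0.67547044]
 [ 0.54483017 -0.39941491 -0.73731121]] [0.28862377 0.49073659 1.00025016] 380.75274144558153
handle_grip [220. 208.] 0.5 [0.531 0.073 0.204]
tin [270. 205.] 0.86 [ 0.56  -0.144  0.03 ]
tin [301. 232.] 0.6 [ 0.409 -0.153  0.03 ]
tin [321. 2
[... 458 characters left out ...]
0e-04,
       -6.84105679e+01, -1.48159905e+01]), 'joint_velocities': array([-0.02438969, -0.01593552, -0.04740147, -0.01923403,  0.03615819,
        0.01396126]), 'effort': array([-2.13524181e-04, -3.90459466e+01,  1.87622881e+01,  4.22433794e+00,
        1.55550189e-02, -7.39196821e-06]), 'tcp_pos': array([ 0.22649522, -0.58249552,  0.24157872]), 'ee_rot': array([[ 3.95364552e-05, -3.62371396e-01,  9.32033782e-01],
       [-4.32585006e-05,  9.32033781e-01,  3.62371397e-01],
       [-9.99999998e-01, -5.46452644e-05,  2.11736686e-05]]), 'wrist_force': array([ 0.00380682, -0.01051432, -0.04481661]), 'moment': array([ 0.01082464, -0.00052505,  0.02203045]), 'gripper_width': 1.0014621784378217}
```

View pics/top.png

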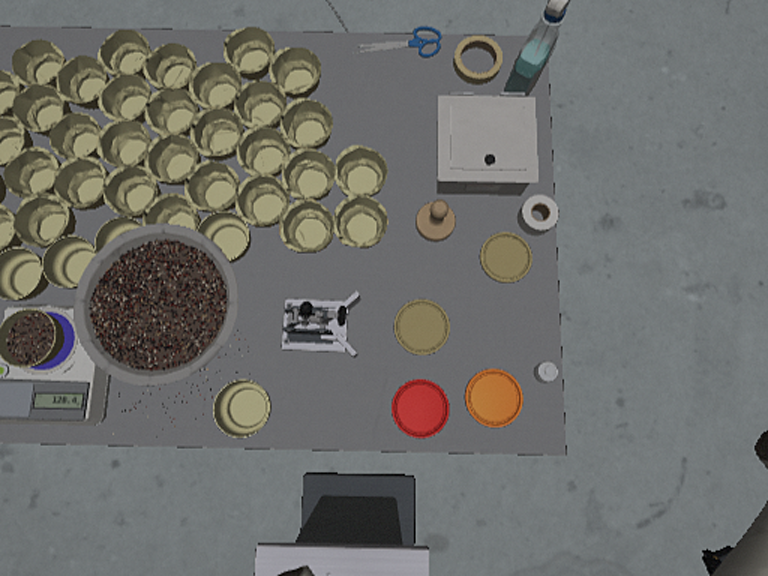

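View pics/scene.png

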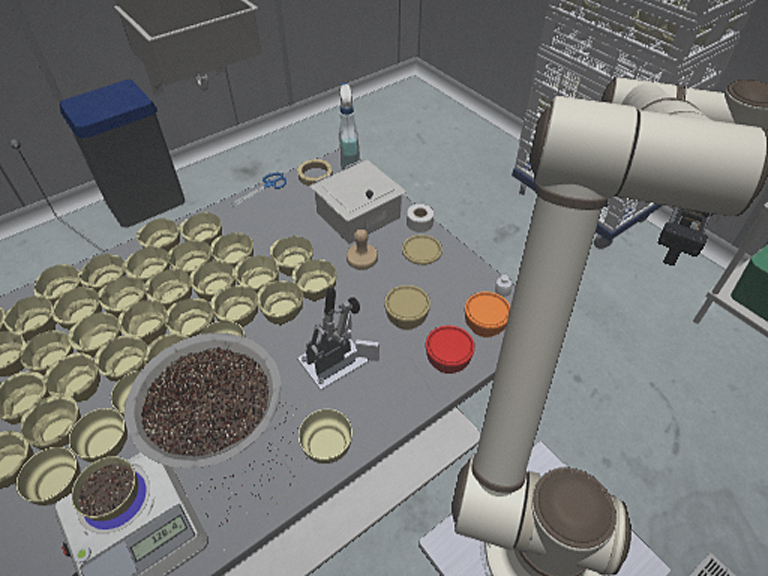

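Top view: the candidates are the gold tin at (281,218), a flat gold lid-like disc at (337,171), red at (280,271) and orange at (329,265). The gold one at (281,218) is right in front of the V mouth, so it fits. An enlarged crop will confirm this and give the station's pose.

Run:
```python
from h import *
a=viewer.capture("top")
save(a,"crop.png",(180,180,310,250),6)
for q in spotter.silhouettes("tin",a)[:3]:
    m=q["region"].astype(np.uint8);c=max(cv2.findContours(m,0,1)[0],key=cv2.contourArea)
    (x,y),rad=cv2.minEnclosingCircle(c);e=cv2.fitEllipse(c)
    print(q["uv"],e, ground(a,e[0],.055).round(4))
```

```text
[281.6, 272.7] ((279.68310546875, 272.50164794921875), (38.32587814331055, 39.51044464111328), 121.47418212890625) [ 0.4036 -0.1361  0.055 ]
[279.8, 216.8] ((280.850830078125, 218.0673828125), (36.51899337768555, 37.15260696411133), 131.3231964111328) [ 0.5534 -0.1385  0.055 ]
```

View pics/crop.png

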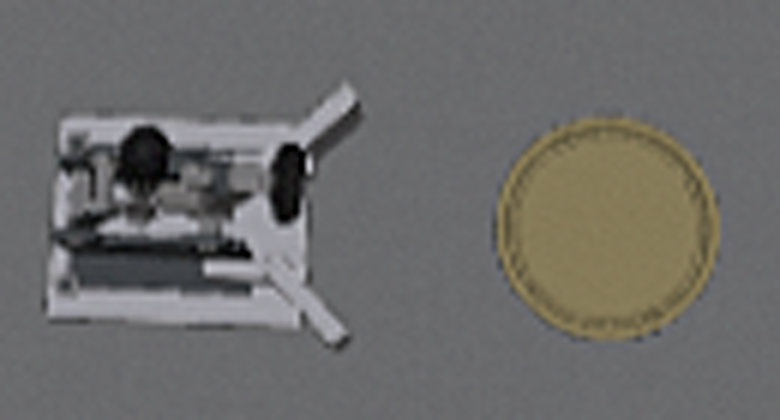

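The crop shows the gold tin, lid on, at top pixel (281,218). It stands right before the V mouth. The foot plate corners are at crop pixels (62,118), (50,318), (298,325), and the wall tips at (353,92) and (340,342).

Run:
```python
from h import *
a=viewer.capture("top")
for n,(u,v),z in [("c1",(62,118),.008),("c2",(50,318),.008),("c3",(298,325),.008),("c4",(304,125),.008),("t1",(352,91),.06),("t2",(342,340),.06),("grip",(146,140),.236),("pad",(290,183),.15),("tin",(609,229),.058),("tinL",(497,229),.054),("tinR",(721,229),.054)]:
    print(n,ground(a,(180+(u+.5)/6-.5,180+(v+.5)/6-.5),z).round(4))
```

```text
c1 [0.6103 0.1299 0.008 ]
c2 [0.5109 0.1302 0.008 ]
c3 [0.51   0.0089 0.008 ]
c4 [0.6092 0.0093 0.008 ]
t1 [ 0.617  -0.0166  0.06  ]
t2 [ 0.4995 -0.0154  0.06  ]
grip [0.5623 0.0538 0.236 ]
pad [0.5592 0.0043 0.15  ]
tin [ 0.554  -0.1389  0.058 ]
tinL [ 0.5534 -0.0865  0.054 ]
tinR [ 0.5556 -0.1919  0.054 ]
```

Request:
play_rows:
  commands:
    - {"fingers": 0, "tx": 0.02, "ty": 0.11, "tz": 0.22, "ax": -0.191, "ay": 0, "az": 0}
    - {"fingers": 0, "tx": 0.02, "ty": 0.11, "tz": 0.22, "ax": -0.191, "ay": 0, "az": 0}
    - {"fingers": 0, "tx": 0.02, "ty": 0.11, "tz": 0.22, "ax": -0.191, "ay": 0, "az": 0}
    - {"fingers": 0, "tx": 0.02, "ty": 0.11, "tz": 0.22, "ax": -0.191, "ay": 0, "az": 0}
    - {"fingers": 0, "tx": 0.02, "ty": 0.11, "tz": 0.22, "ax": -0.191, "ay": 0, "az": 0}

```text
time_s: 1.47
tcp_pos: [0.3525, -0.4428, 0.2264]
ee_rot: [[0.0, -0.83, 0.557], [0.001, 0.557, 0.83], [-1.0, 0.0, 0.001]]
wrist_force: [-0.3, 0.4, 0.4]
gripper_width: 0.706
```

```bash
cat > go.py <<'E'
import sys,numpy as np
from scipy.spatial.transform import Rotation as Ro
from h import r
# go.py x y z tilt : tool y=-X, tilted toward +Y
x,y,z,t=map(float,sys.argv[1:5])
s=r.sense();R=np.array(s["ee_rot"]);p=np.array(s["tcp_pos"])
th=np.radians(t);X=np.array([0,np.sin(th),-np.cos(th)]);Y=np.array([-1,0,0.]);T=np.c_[X,Y,np.cross(X,Y)]
d=R.T@(np.array([x,y,z])-p)
print("t",s["time_s"],"pos",p.round(4),"F",np.round(s["wrist_force"],1),"w",round(s["gripper_width"],2))
print("shift",(d/.75).round(4),"turn",(Ro.from_matrix(R.T@T).as_rotvec()/np.pi).round(4),"rows",round(np.linalg.norm(d)/.0417,1),round(Ro.from_matrix(R.T@T).magnitude()*57.3/7.16,1))
E
python3 go.py .554 -.222 .2 0
```

```text
t 1.4667 pos [ 0.3525 -0.4428  0.2264] F [-0.3  0.4  0.4] w 0.71
shift [ 0.0355 -0.0589  0.3942] turn [-1.882e-01  2.000e-04  1.000e-04] rows 7.2 4.7
```

Request:
play_rows:
  commands:
    - {"fingers": 0, "tx": 0.02, "ty": -0.04, "tz": 0.26, "ax": -0.188, "ay": 0, "az": 0}
    - {"fingers": 0, "tx": 0.02, "ty": -0.04, "tz": 0.26, "ax": -0.188, "ay": 0, "az": 0}
    - {"fingers": 0, "tx": 0.02, "ty": -0.04, "tz": 0.26, "ax": -0.188, "ay": 0, "az": 0}
    - {"fingers": 0, "tx": 0.02, "ty": -0.04, "tz": 0.26, "ax": -0.188, "ay": 0, "az": 0}
    - {"fingers": 0, "tx": 0.02, "ty": -0.04, "tz": 0.26, "ax": -0.188, "ay": 0, "az": 0}

```text
time_s: 1.88
tcp_pos: [0.487, -0.2995, 0.2116]
ee_rot: [[0.001, -1.0, 0.002], [-0.0, 0.002, 1.0], [-1.0, -0.001, -0.0]]
wrist_force: [-0.3, -0.4, 0.6]
gripper_width: 0.507
```

```bash
python3 go.py .554 -.225 .15 30
```

```text
t 1.8833 pos [ 0.487  -0.2995  0.2116] F [-0.3 -0.4  0.6] w 0.51
shift [ 0.0822 -0.089   0.0995] turn [-0.0006 -0.1667  0.0004] rows 2.8 4.2
```

Request:
play_rows:
  commands:
    - {"fingers": 0, "tx": 0.082, "ty": -0.089, "tz": 0.099, "ax": 0, "ay": -0.167, "az": 0}
    - {"fingers": 0, "tx": 0.082, "ty": -0.089, "tz": 0.099, "ax": 0, "ay": -0.167, "az": 0}
    - {"fingers": 0, "tx": 0.082, "ty": -0.089, "tz": 0.099, "ax": 0, "ay": -0.167, "az": 0}
    - {"fingers": 0, "tx": 0.082, "ty": -0.089, "tz": 0.099, "ax": 0, "ay": -0.167, "az": 0}
    - {"fingers": 0, "tx": 0.082, "ty": -0.089, "tz": 0.099, "ax": 0, "ay": -0.167, "az": 0}

```text
time_s: 2.3
tcp_pos: [0.5531, -0.2293, 0.1469]
ee_rot: [[0.003, -1.0, 0.011], [0.506, 0.011, 0.863], [-0.863, 0.004, 0.506]]
wrist_force: [-0.2, -0.8, 0.7]
gripper_width: 0.496
```

```bash
python3 go.py .554 -.225 .046 30
python3 - <<'E'
from h import *
p=viewer.capture("scene");w=viewer.capture("wrist")
im=np.hstack([p["image"][100:340,170:490],cv2.resize(w["image"],(320,240))])
cv2.imwrite("pics/b.png",cv2.cvtColor(cv2.resize(im,(800,300)),cv2.COLOR_RGB2BGR))
E
```

```text
t 2.3 pos [ 0.5531 -0.2293  0.1469] F [-0.2 -0.8  0.7] w 0.5
shift [ 0.119  -0.0016 -0.0631] turn [-0.0036  0.0021  0.0008] rows 2.4 0.1
```

View pics/b.png

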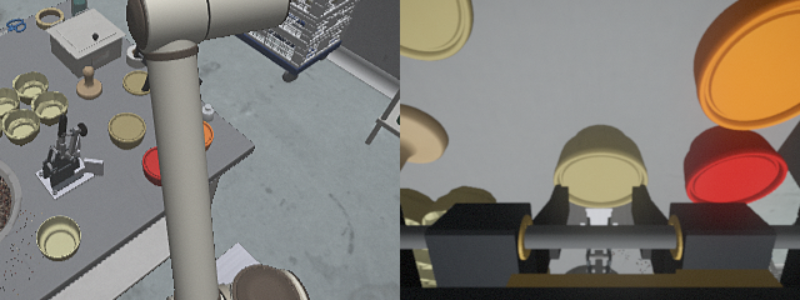

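Wrist view: the open fingers frame the gold tin, which is centred at about (600,180) in the picture. I'll lower behind it, staying clear of the orange tin.

```bash
python3 go.py .557 -.214 .05 30
```

```text
t 2.4 pos [ 0.5524 -0.2299  0.1488] F [-1.  -0.5  0.5] w 0.5
shift [ 0.1247 -0.0061 -0.0474] turn [-0.0036 -0.      0.0014] rows 2.4 0.1
```

Request:
play_rows:
  commands:
    - {"fingers": 0, "tx": 0.05, "ty": -0.006, "tz": -0.019, "ax": -0.004, "ay": 0, "az": 0}
    - {"fingers": 0, "tx": 0.1, "ty": -0.006, "tz": -0.038, "ax": -0.004, "ay": 0, "az": 0}
    - {"fingers": 0, "tx": 0.125, "ty": -0.006, "tz": -0.047, "ax": -0.004, "ay": 0, "az": 0}
    - {"fingers": 0, "tx": 0.125, "ty": -0.006, "tz": -0.047, "ax": -0.004, "ay": 0, "az": 0}

```text
time_s: 2.73
tcp_pos: [0.5542, -0.2094, 0.0477]
ee_rot: [[-0.003, -1.0, -0.001], [0.503, -0.002, 0.864], [-0.864, 0.002, 0.503]]
wrist_force: [-0.3, -0.2, -0.8]
gripper_width: 0.498
```

```bash
python3 go.py .559 -.125 .05 30;python3 go.py .559 -.097 .05 30
```

```text
t 2.7333 pos [ 0.5542 -0.2094  0.0477] F [-0.3 -0.2 -0.8] w 0.5
shift [ 0.0539 -0.0067  0.0988] turn [ 0.0003  0.001  -0.0009] rows 2.0 0.0
t 2.7333 pos [ 0.5542 -0.2094  0.0477] F [-0.3 -0.2 -0.8] w 0.5
shift [ 0.0727 -0.0068  0.1311] turn [ 0.0003  0.001  -0.0009] rows 2.7 0.0
```

Request:
play_rows:
  commands:
    - {"fingers": 0, "tx": 0.005, "ty": -0.001, "tz": 0.01, "ax": 0, "ay": 0, "az": 0}
    - {"fingers": 0, "tx": 0.01, "ty": -0.001, "tz": 0.02, "ax": 0, "ay": 0, "az": 0}
    - {"fingers": 0, "tx": 0.016, "ty": -0.002, "tz": 0.03, "ax": 0, "ay": 0, "az": 0}
    - {"fingers": 0, "tx": 0.022, "ty": -0.003, "tz": 0.04, "ax": 0, "ay": 0, "az": 0}
    - {"fingers": 0, "tx": 0.027, "ty": -0.003, "tz": 0.05, "ax": 0, "ay": 0, "az": 0}

```text
time_s: 3.15
tcp_pos: [0.5604, -0.1685, 0.0541]
ee_rot: [[0.007, -1.0, -0.006], [0.5, -0.002, 0.866], [-0.866, -0.01, 0.499]]
wrist_force: [1.1, -1.6, 0.3]
gripper_width: 0.5
```

Request:
play_rows:
  commands:
    - {"fingers": 0, "tx": 0.005, "ty": -0.001, "tz": 0.01, "ax": 0, "ay": 0, "az": 0}
    - {"fingers": 0, "tx": 0.01, "ty": -0.001, "tz": 0.02, "ax": 0, "ay": 0, "az": 0}
    - {"fingers": 0, "tx": 0.016, "ty": -0.002, "tz": 0.03, "ax": 0, "ay": 0, "az": 0}
    - {"fingers": 0, "tx": 0.022, "ty": -0.003, "tz": 0.04, "ax": 0, "ay": 0, "az": 0}
    - {"fingers": 0, "tx": 0.027, "ty": -0.003, "tz": 0.05, "ax": 0, "ay": 0, "az": 0}

```text
time_s: 3.57
tcp_pos: [0.5618, -0.1256, 0.0536]
ee_rot: [[0.005, -1.0, -0.004], [0.501, -0.002, 0.865], [-0.865, -0.006, 0.501]]
wrist_force: [-0.0, -0.7, -0.6]
gripper_width: 0.497
```

```bash
python3 go.py .559 -.097 .05 30
python3 - <<'E'
from h import *
p=viewer.capture("top")
for q in spotter.silhouettes("tin",p)[:4]:
    c=max(cv2.findContours(q["region"].astype(np.uint8),0,1)[0],key=cv2.contourArea);e=cv2.fitEllipse(c)
    print(q["score"],e,ground(p,e[0],.056).round(3))
save(p,"c.png",(180,150,340,270),5)
E
```

```text
t 3.5667 pos [ 0.5618 -0.1256  0.0536] F [-0.  -0.7 -0.6] w 0.5
shift [0.0233 0.0037 0.0306] turn [0.0014 0.0003 0.0014] rows 0.7 0.1
0.95 ((249.18060302734375, 212.49256896972656), (25.384340286254883, 38.41224670410156), 21.119766235351562) [ 0.567 -0.049  0.056]
0.72 ((329.99127197265625, 265.19122314453125), (34.651248931884766, 39.994781494140625), 170.88699340820312) [ 0.426 -0.274  0.056]
```

View pics/c.png

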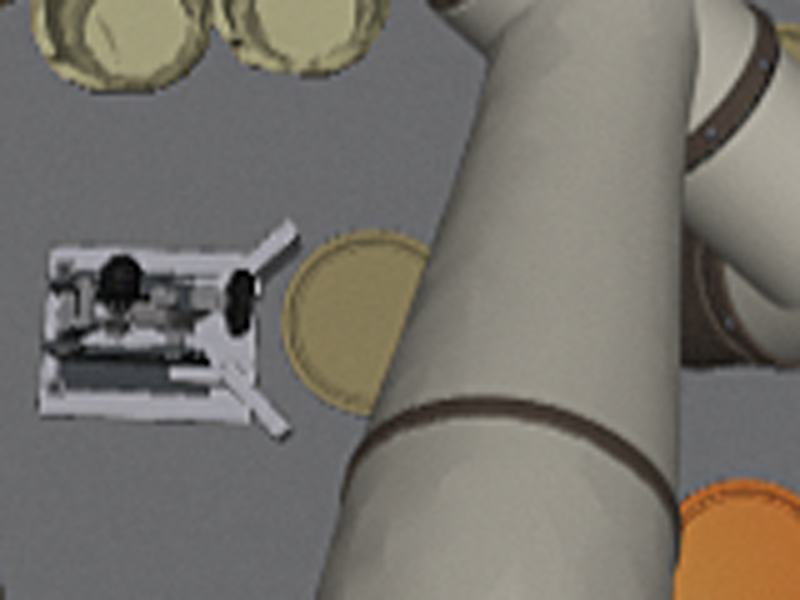

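The tin is now at y of about -0.065, its leading edge at crop (283,320), just at the V mouth. I'll go on slowly until the force rises.

Request:
play_rows:
  commands:
    - {"fingers": 0, "tx": 0.006, "ty": 0.002, "tz": 0.008, "ax": 0, "ay": 0, "az": 0}
    - {"fingers": 0, "tx": 0.011, "ty": 0.003, "tz": 0.015, "ax": 0, "ay": 0, "az": 0}
    - {"fingers": 0, "tx": 0.015, "ty": 0.003, "tz": 0.021, "ax": 0, "ay": 0, "az": 0}
    - {"fingers": 0, "tx": 0.019, "ty": 0.003, "tz": 0.026, "ax": 0, "ay": 0, "az": 0}

```text
time_s: 4.0
tcp_pos: [0.5595, -0.1028, 0.0514]
ee_rot: [[0.005, -1.0, -0.005], [0.5, -0.002, 0.866], [-0.866, -0.007, 0.5]]
wrist_force: [-1.9, -11.5, 5.4]
gripper_width: 0.498
```

Request:
play_rows:
  commands:
    - {"fingers": 0, "tx": 0.001, "ty": 0, "tz": 0.002, "ax": 0, "ay": 0, "az": 0}
    - {"fingers": 0, "tx": 0.002, "ty": 0, "tz": 0.004, "ax": 0, "ay": 0, "az": 0}
    - {"fingers": 0, "tx": 0.002, "ty": 0, "tz": 0.004, "ax": 0, "ay": 0, "az": 0}

```text
time_s: 4.25
tcp_pos: [0.5595, -0.1023, 0.0516]
ee_rot: [[0.006, -1.0, -0.006], [0.496, -0.002, 0.868], [-0.868, -0.008, 0.496]]
wrist_force: [-0.9, -10.8, 1.7]
gripper_width: 0.499
```

Seated: TCP stopped and the reaction is about 11 N. Backing off and rising.

Request:
play_rows:
  commands:
    - {"fingers": 0, "tx": -0.013, "ty": 0, "tz": -0.023, "ax": 0, "ay": 0, "az": 0}
    - {"fingers": -1, "tx": -0.035, "ty": 0, "tz": -0.04, "ax": 0, "ay": 0, "az": 0}
    - {"fingers": -1, "tx": -0.08, "ty": 0, "tz": -0.02, "ax": 0, "ay": 0, "az": 0}
    - {"fingers": -1, "tx": -0.13, "ty": 0, "tz": 0.01, "ax": 0, "ay": 0, "az": 0}
    - {"fingers": -1, "tx": -0.18, "ty": 0, "tz": 0.03, "ax": 0, "ay": 0, "az": 0}

```text
time_s: 4.67
tcp_pos: [0.5576, -0.146, 0.179]
ee_rot: [[0.001, -1.0, -0.002], [0.503, -0.002, 0.864], [-0.864, -0.002, 0.503]]
wrist_force: [0.9, 0.4, 0.3]
gripper_width: 0.715
```

```bash
python3 go.py .559 -.10 .33 0
```

```text
t 4.6667 pos [ 0.5576 -0.146   0.179 ] F [0.9 0.4 0.3] w 0.71
shift [-0.1431 -0.0024  0.1543] turn [0.0007 0.1679 0.0005] rows 3.8 4.2
```

Request:
play_rows:
  commands:
    - {"fingers": -1, "tx": -0.143, "ty": -0.002, "tz": 0.154, "ax": 0, "ay": 0.168, "az": 0}
    - {"fingers": -1, "tx": -0.143, "ty": -0.002, "tz": 0.154, "ax": 0, "ay": 0.168, "az": 0}
    - {"fingers": -1, "tx": -0.143, "ty": -0.002, "tz": 0.154, "ax": 0, "ay": 0.168, "az": 0}
    - {"fingers": -1, "tx": -0.143, "ty": -0.002, "tz": 0.154, "ax": 0, "ay": 0.168, "az": 0}
    - {"fingers": -1, "tx": -0.143, "ty": -0.002, "tz": 0.154, "ax": 0, "ay": 0.168, "az": 0}

```text
time_s: 5.08
tcp_pos: [0.5611, -0.0974, 0.338]
ee_rot: [[0.021, -1.0, -0.009], [-0.009, -0.009, 1.0], [-1.0, -0.021, -0.009]]
wrist_force: [1.2, 0.1, 0.4]
gripper_width: 0.985
```

```bash
python3 go.py .559 .0 .33 0
python3 - <<'E'
from h import *
s=r.sense()
p=viewer.capture("wrist");t=viewer.capture("top")
print(np.array(p["mount"]).round(3),p["fx"])
for k in("handle_grip","pad_face","tin","lid_disc"):
    for q in spotter.find_in(k,p)[:2]: print(k,q["uv"],q["score"])
for q in spotter.find_in("tin",t)[:2]: print("top",q)
im=np.hstack([p["image"],cv2.resize(t["image"][160:280,180:340],(512,384))])
cv2.imwrite("pics/d.png",cv2.cvtColor(cv2.resize(im,(800,300)),cv2.COLOR_RGB2BGR))
E
```

```text
t 5.0833 pos [ 0.5611 -0.0974  0.338 ] F [1.2 0.1 0.4] w 0.99
shift [0.0095 0.0019 0.13  ] turn [ 0.0027 -0.0028  0.0067] rows 2.3 0.2
[[ 0.001 -0.307  0.952 -0.144]
 [ 1.     0.001 -0.001  0.   ]
 [-0.     0.952  0.307 -0.085]
 [ 0.     0.     0.     1.   ]] 332.1947717803859
handle_grip [259.6, 335.3] 0.97
pad_face [263.3, 265.7] 0.95
tin [385.2, 130.9] 0.86
tin [261.9, 202.2] 0.68
lid_disc [383.0, 25.1] 0.98
lid_disc [387.2, 129.6] 0.7
top {'uv': [329.3, 263.4], 'score': 0.89}
top {'uv': [240.2, 216.2], 'score': 0.72}
```

View pics/d.png

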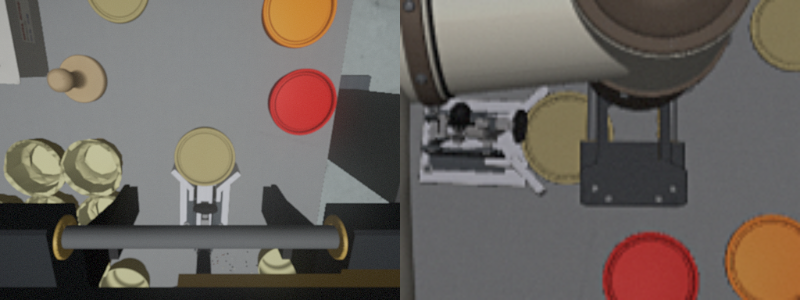

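Wrist view: the tin at (205,156) lies centred between the two V walls, (178,178) and (236,178). Next, the numbers for tin and grip.

```bash
cat >> h.py <<'E'
def wray(p,s,uv,z):
    M=np.array(p["mount"]);R=np.array(s["ee_rot"]);d=np.array([(uv[0]-p["cx"])/p["fx"],(uv[1]-p["cy"])/p["fy"],1.])
    c=R@M[:3,3]+s["tcp_pos"];d=R@M[:3,:3]@d
    return c+d*(z-c[2])/d[2]
def ell(q):
    c=max(cv2.findContours(q["region"].astype(np.uint8),0,1)[0],key=cv2.contourArea);return cv2.fitEllipse(c)
E
python3 - <<'E'
from h import *
s=r.sense();p=viewer.capture("wrist")
for k,z in(("tin",.058),("handle_grip",.204),("pad_face",.16)):
    for q in spotter.silhouettes(k,p)[:3]:
        e=ell(q);yy,xx=np.where(q["region"]);print(k,round(q["score"],2),np.round(e,1) if 0 else e,(xx.min(),xx.max(),yy.min(),yy.max()),wray(p,s,e[0],z).round(4))
t=viewer.capture("top")
for k in("handle_grip","pad_face"):
  for q in spotter.silhouettes(k,t)[:1]:
    yy,xx=np.where(q["region"]);print(k,(xx.min(),xx.max(),yy.min(),yy.max()),q["uv"],ground(t,q["uv"],.204))
# wall tips in wrist view
for uv in((175,172),(240,172)): print(wray(p,s,(uv[0]*1.28,uv[1]*1.28),.06).round(4))
E
```

```text
tin 0.84 ((374.59375, 27.109155654907227), (66.69589233398438, 105.29578399658203), 84.36738586425781) (np.int64(327), np.int64(426), np.int64(0), np.int64(63)) [ 0.4267 -0.2543  0.058 ]
tin 0.76 ((256.7948303222656, 204.7186737060547), (76.1069564819336, 78.25527954101562), 85.46321868896484) (np.int64(217), np.int64(296), np.int64(166), np.int64(243)) [ 0.5588 -0.0435  0.058 ]
tin 0.61 ((257.9818420410156, 242.00741577148438), (77.44277954101562, 105.54041290283203), 4.808833599090576) (np.int64(214), np.int64(303), np.int64(213), np.int64(350)) [0.5571 0.0104 0.058 ]
handle_grip 0.7 ((257.1712341308594, 334.4066467285156), (21.91224479675293, 37.53986740112305), 0.11558277159929276) (np.int64(247), np.int64(267), np.int64(318), np.int64(351)) [0.5581 0.0398 0.204 ]
pad_face 0.82 ((258.8794250488281, 275.08154296875), (17.17275619506836, 30.846656799316406), 89.58650970458984) (np.int64(243), np.int64(274), np.int64(267), np.int64(285)) [5.564e-01 5.000e-04 1.600e-01]
handle_grip (np.int64(196), np.int64(207), np.int64(201), np.int64(215)) [198.5, 208.2] [0.55446776 0.07093699 0.204     ]
pad_face (np.int64(189), np.int64(238), np.int64(195), np.int64(237)) [212.0, 214.4] [0.54013715 0.03783872 0.204     ]
[ 0.6024 -0.0224  0.06  ]
[ 0.4917 -0.0225  0.06  ]
```

Tin at (0.559, -0.0435), so the station origin is about (0.559, 0.042) and the grip about (0.559, 0.054, 0.204). The top view of the grip agrees.

```bash
python3 go.py .559 .054 .32 0
```

```text
t 5.7833 pos [ 0.5592 -0.1014  0.3292] F [ 0.7  0.5 -0.3] w 1.0
shift [1.160e-02 1.000e-04 2.073e-01] turn [ 0.0002 -0.001   0.0019] rows 3.7 0.1
```

Request:
play_rows:
  commands:
    - {"fingers": -1, "tx": 0.012, "ty": 0, "tz": 0.06, "ax": 0, "ay": 0, "az": 0}
    - {"fingers": -1, "tx": 0.012, "ty": 0, "tz": 0.11, "ax": 0, "ay": 0, "az": 0}
    - {"fingers": -1, "tx": 0.012, "ty": 0, "tz": 0.16, "ax": 0, "ay": 0, "az": 0}
    - {"fingers": -1, "tx": 0.012, "ty": 0, "tz": 0.207, "ax": 0, "ay": 0, "az": 0}
    - {"fingers": -1, "tx": 0.012, "ty": 0, "tz": 0.207, "ax": 0, "ay": 0, "az": 0}

```text
time_s: 6.2
tcp_pos: [0.5591, 0.059, 0.3197]
ee_rot: [[0.007, -1.0, -0.007], [-0.002, -0.007, 1.0], [-1.0, -0.007, -0.002]]
wrist_force: [-0.9, -0.3, -0.6]
gripper_width: 1.004
```

```bash
python3 go.py .559 .054 .205 0
python3 - <<'E'
from h import *
s=r.sense();p=viewer.capture("wrist");b=viewer.capture("scene")
for q in spotter.find_in("handle_grip",p)[:2]: print(q,wray(p,s,q["uv"],.235).round(4))
im=np.hstack([p["image"],cv2.resize(b["image"][130:300,130:357],(512,384))])
cv2.imwrite("pics/e.png",cv2.cvtColor(cv2.resize(im,(800,300)),cv2.COLOR_RGB2BGR))
E
```

```text
t 6.2 pos [0.5591 0.059  0.3197] F [-0.9 -0.3 -0.6] w 1.0
shift [ 0.1529  0.0012 -0.0063] turn [ 0.0022 -0.0006  0.0021] rows 2.8 0.1
{'uv': [258.0, 198.1], 'score': 0.78} [0.5584 0.0485 0.235 ]
```

View pics/e.png

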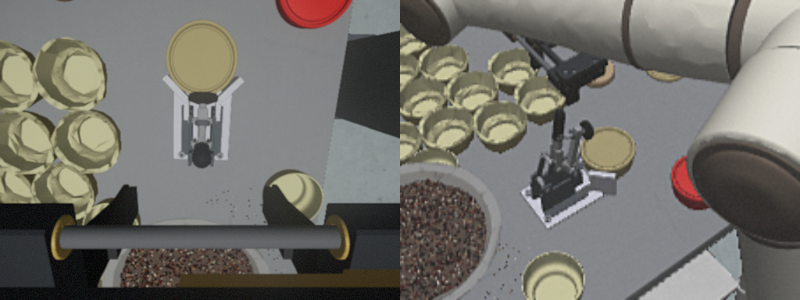

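The tin at (202,58) nestles against both walls, and the grip at (203,155) is centred between the fingers. Descending and pinching.

Request:
play_rows:
  commands:
    - {"fingers": -1, "tx": 0.04, "ty": 0, "tz": 0, "ax": 0, "ay": 0, "az": 0}
    - {"fingers": -1, "tx": 0.08, "ty": 0, "tz": 0, "ax": 0, "ay": 0, "az": 0}
    - {"fingers": -1, "tx": 0.12, "ty": 0, "tz": 0, "ax": 0, "ay": 0, "az": 0}
    - {"fingers": -1, "tx": 0.15, "ty": 0, "tz": 0, "ax": 0, "ay": 0, "az": 0}
    - {"fingers": 0.3, "tx": 0.15, "ty": 0, "tz": 0, "ax": 0, "ay": 0, "az": 0}

```text
time_s: 6.77
tcp_pos: [0.5566, 0.0517, 0.2023]
ee_rot: [[-0.004, -1.0, 0.002], [-0.006, 0.002, 1.0], [-1.0, 0.004, -0.006]]
wrist_force: [-1.1, -0.9, -0.2]
gripper_width: 0.972
```

Request:
play_rows:
  commands:
    - {"fingers": 1, "tx": 0, "ty": 0, "tz": 0, "ax": 0, "ay": 0, "az": 0}
    - {"fingers": 1, "tx": 0, "ty": 0, "tz": 0, "ax": 0, "ay": 0, "az": 0}
    - {"fingers": 1, "tx": 0, "ty": 0, "tz": 0, "ax": 0, "ay": 0, "az": 0}
    - {"fingers": 1, "tx": 0, "ty": 0, "tz": 0, "ax": 0, "ay": 0, "az": 0}
    - {"fingers": 1, "tx": 0, "ty": 0, "tz": 0, "ax": 0, "ay": 0, "az": 0}

```text
time_s: 7.18
tcp_pos: [0.5603, 0.054, 0.2089]
ee_rot: [[0.009, -1.0, -0.001], [-0.002, -0.001, 1.0], [-1.0, -0.009, -0.002]]
wrist_force: [-0.8, 0.6, 0.6]
gripper_width: 0.635
```

Request:
play_rows:
  commands:
    - {"fingers": 1, "tx": 0, "ty": 0, "tz": 0, "ax": 0, "ay": 0, "az": 0}
    - {"fingers": 1, "tx": 0, "ty": 0, "tz": 0, "ax": 0, "ay": 0, "az": 0}
    - {"fingers": 1, "tx": 0, "ty": 0, "tz": 0, "ax": 0, "ay": 0, "az": 0}
    - {"fingers": 1, "tx": 0, "ty": 0, "tz": 0, "ax": 0, "ay": 0, "az": 0}
    - {"fingers": 1, "tx": 0, "ty": 0, "tz": 0, "ax": 0, "ay": 0, "az": 0}

```text
time_s: 7.6
tcp_pos: [0.5597, 0.0539, 0.2074]
ee_rot: [[0.006, -1.0, -0.002], [-0.003, -0.002, 1.0], [-1.0, -0.006, -0.003]]
wrist_force: [-0.5, 0.1, -0.3]
gripper_width: 0.249
```

Request:
play_rows:
  commands:
    - {"fingers": 1, "tx": 0, "ty": 0, "tz": 0, "ax": 0, "ay": 0, "az": 0}
    - {"fingers": 1, "tx": 0, "ty": 0, "tz": 0, "ax": 0, "ay": 0, "az": 0}
    - {"fingers": 1, "tx": -0.003, "ty": 0, "tz": 0.011, "ax": 0, "ay": 0, "az": 0}
    - {"fingers": 1, "tx": -0.005, "ty": 0, "tz": 0.022, "ax": 0, "ay": 0, "az": 0}
    - {"fingers": 1, "tx": -0.007, "ty": 0, "tz": 0.033, "ax": 0, "ay": 0, "az": 0}

```text
time_s: 8.02
tcp_pos: [0.5589, 0.0765, 0.2124]
ee_rot: [[0.003, -1.0, -0.001], [-0.008, -0.001, 1.0], [-1.0, -0.003, -0.008]]
wrist_force: [1.3, -7.1, -3.0]
gripper_width: 0.21
```

Request:
play_rows:
  commands:
    - {"fingers": 1, "tx": 0.002, "ty": 0, "tz": 0.009, "ax": 0, "ay": 0, "az": 0}
    - {"fingers": 1, "tx": 0.003, "ty": 0, "tz": 0.018, "ax": 0, "ay": 0, "az": 0}
    - {"fingers": 1, "tx": 0.006, "ty": 0, "tz": 0.027, "ax": 0, "ay": 0, "az": 0}
    - {"fingers": 1, "tx": 0.013, "ty": 0, "tz": 0.033, "ax": 0, "ay": 0, "az": 0}
    - {"fingers": 1, "tx": 0.021, "ty": 0, "tz": 0.039, "ax": 0, "ay": 0, "az": 0}

```text
time_s: 8.43
tcp_pos: [0.5601, 0.1084, 0.2027]
ee_rot: [[0.01, -1.0, -0.003], [-0.003, -0.003, 1.0], [-1.0, -0.01, -0.003]]
wrist_force: [-12.0, 7.7, 23.7]
gripper_width: 0.212
```

```bash
python3 go.py .559 .108 .196 0
python3 - <<'E'
from h import *
b=viewer.capture("scene");p=viewer.capture("wrist")
im=np.hstack([cv2.resize(b["image"][130:280,150:350],(512,384)),p["image"]])
cv2.imwrite("pics/f.png",cv2.cvtColor(cv2.resize(im,(800,300)),cv2.COLOR_RGB2BGR))
E
```

```text
t 8.4333 pos [0.5601 0.1084 0.2027] F [-12.    7.7  23.7] w 0.21
shift [ 0.0089  0.0016 -0.0005] turn [ 0.0008 -0.001   0.0032] rows 0.2 0.1
```

View pics/f.png

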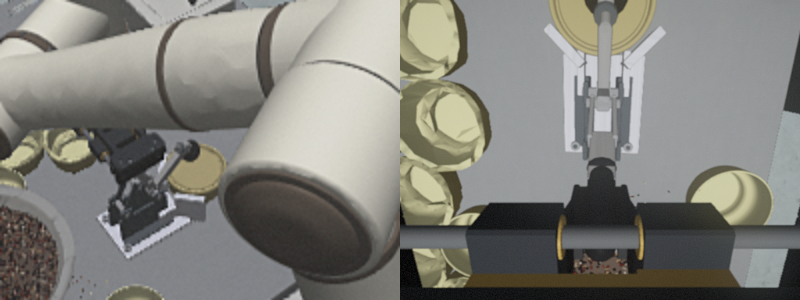

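The arm is coming down (pad at about (190,148)), and the grip is held. Continuing along the path.

Request:
play_rows:
  commands:
    - {"fingers": 1, "tx": 0.006, "ty": 0, "tz": 0.002, "ax": 0, "ay": 0, "az": 0}
    - {"fingers": 1, "tx": 0.012, "ty": 0, "tz": 0.005, "ax": 0, "ay": 0, "az": 0}
    - {"fingers": 1, "tx": 0.017, "ty": 0, "tz": 0.007, "ax": 0, "ay": 0, "az": 0}

```text
time_s: 8.78
tcp_pos: [0.56, 0.1166, 0.1865]
ee_rot: [[0.01, -1.0, -0.002], [0.002, -0.002, 1.0], [-1.0, -0.01, 0.002]]
wrist_force: [-7.2, 11.0, 8.0]
gripper_width: 0.207
```

Request:
play_rows:
  commands:
    - {"fingers": 1, "tx": 0.007, "ty": 0, "tz": 0.002, "ax": 0, "ay": 0, "az": 0}
    - {"fingers": 1, "tx": 0.014, "ty": 0, "tz": 0.004, "ax": 0, "ay": 0, "az": 0}
    - {"fingers": 1, "tx": 0.021, "ty": 0, "tz": 0.005, "ax": 0, "ay": 0, "az": 0}
    - {"fingers": 1, "tx": 0.028, "ty": 0, "tz": 0.007, "ax": 0, "ay": 0, "az": 0}

```text
time_s: 9.12
tcp_pos: [0.5602, 0.1217, 0.1641]
ee_rot: [[0.009, -1.0, -0.002], [0.002, -0.002, 1.0], [-1.0, -0.009, 0.002]]
wrist_force: [-8.3, 10.9, 11.2]
gripper_width: 0.203
```

Request:
play_rows:
  commands:
    - {"fingers": 1, "tx": 0.008, "ty": 0, "tz": 0.002, "ax": 0, "ay": 0, "az": 0}
    - {"fingers": 1, "tx": 0.016, "ty": 0, "tz": 0.004, "ax": 0, "ay": 0, "az": 0}
    - {"fingers": 1, "tx": 0.024, "ty": 0, "tz": 0.006, "ax": 0, "ay": 0, "az": 0}
    - {"fingers": 1, "tx": 0.032, "ty": 0, "tz": 0.007, "ax": 0, "ay": 0, "az": 0}
    - {"fingers": 1, "tx": 0.039, "ty": 0, "tz": 0.008, "ax": 0, "ay": 0, "az": 0}

```text
time_s: 9.53
tcp_pos: [0.5605, 0.1281, 0.136]
ee_rot: [[0.01, -1.0, -0.002], [0.003, -0.002, 1.0], [-1.0, -0.01, 0.003]]
wrist_force: [-8.5, 12.2, 11.1]
gripper_width: 0.204
```

Request:
play_rows:
  commands:
    - {"fingers": 1, "tx": 0.008, "ty": 0, "tz": 0.001, "ax": 0, "ay": 0, "az": 0}
    - {"fingers": 1, "tx": 0.016, "ty": 0, "tz": 0.003, "ax": 0, "ay": 0, "az": 0}
    - {"fingers": 1, "tx": 0.024, "ty": 0, "tz": 0.004, "ax": 0, "ay": 0, "az": 0}
    - {"fingers": 1, "tx": 0.03, "ty": 0, "tz": 0.004, "ax": 0, "ay": 0, "az": 0}
    - {"fingers": 1, "tx": 0.034, "ty": 0, "tz": 0.004, "ax": 0, "ay": 0, "az": 0}

```text
time_s: 9.95
tcp_pos: [0.5603, 0.1309, 0.1073]
ee_rot: [[0.008, -1.0, -0.001], [0.002, -0.001, 1.0], [-1.0, -0.008, 0.002]]
wrist_force: [-3.6, 12.6, -2.7]
gripper_width: 0.204
```

Request:
play_rows:
  commands:
    - {"fingers": 1, "tx": 0.003, "ty": 0, "tz": 0, "ax": 0, "ay": 0, "az": 0}
    - {"fingers": 1, "tx": 0.003, "ty": 0, "tz": 0, "ax": 0, "ay": 0, "az": 0}

```text
time_s: 10.12
tcp_pos: [0.5604, 0.1309, 0.1052]
ee_rot: [[0.008, -1.0, -0.002], [0.002, -0.002, 1.0], [-1.0, -0.008, 0.002]]
wrist_force: [-4.1, 12.4, -1.6]
gripper_width: 0.201
```

Request:
play_rows:
  commands:
    - {"fingers": 0, "tx": 0, "ty": 0, "tz": 0, "ax": 0, "ay": 0, "az": 0}
    - {"fingers": 0, "tx": 0, "ty": 0, "tz": 0, "ax": 0, "ay": 0, "az": 0}
    - {"fingers": 0, "tx": 0, "ty": 0, "tz": 0, "ax": 0, "ay": 0, "az": 0}
    - {"fingers": 0, "tx": 0, "ty": 0, "tz": 0, "ax": 0, "ay": 0, "az": 0}
    - {"fingers": 0, "tx": 0, "ty": 0, "tz": 0, "ax": 0, "ay": 0, "az": 0}

```text
time_s: 10.53
tcp_pos: [0.5605, 0.1267, 0.1061]
ee_rot: [[0.007, -1.0, -0.001], [-0.003, -0.001, 1.0], [-1.0, -0.007, -0.003]]
wrist_force: [0.6, 0.3, 0.0]
gripper_width: 0.462
```

Request:
play_rows:
  commands:
    - {"fingers": 0, "tx": -0.04, "ty": 0, "tz": 0, "ax": 0, "ay": 0, "az": 0}
    - {"fingers": 0, "tx": -0.08, "ty": 0, "tz": 0, "ax": 0, "ay": 0, "az": 0}
    - {"fingers": 0, "tx": -0.13, "ty": 0, "tz": 0, "ax": 0, "ay": 0, "az": 0}
    - {"fingers": 0, "tx": -0.17, "ty": 0, "tz": 0, "ax": 0, "ay": 0, "az": 0}
    - {"fingers": 0, "tx": -0.17, "ty": 0, "tz": 0, "ax": 0, "ay": 0, "az": 0}

```text
time_s: 10.95
tcp_pos: [0.5631, 0.1281, 0.2414]
ee_rot: [[0.02, -1.0, -0.002], [0.001, -0.002, 1.0], [-1.0, -0.02, 0.001]]
wrist_force: [0.8, 0.5, 0.9]
gripper_width: 0.497
```

```bash
python3 go.py .56 .131 .105 0
python3 - <<'E'
from h import *
s=r.sense()
b=viewer.capture("scene");p=viewer.capture("wrist")
for k in("handle_grip",):
  for q in spotter.silhouettes(k,p)[:2]: 
    yy,xx=np.where(q["region"]);print(q["score"],q["uv"],xx.min(),xx.max(),yy.min(),yy.max(),wray(p,s,q["uv"],.112).round(4))
im=np.hstack([cv2.resize(b["image"][140:290,160:360],(512,384)),p["image"]])
cv2.imwrite("pics/g.png",cv2.cvtColor(cv2.resize(im,(800,300)),cv2.COLOR_RGB2BGR))
E
```

```text
t 10.95 pos [0.5631 0.1281 0.2414] F [0.8 0.5 0.9] w 0.5
shift [0.1817 0.0078 0.0037] turn [0.0007 0.0004 0.0065] rows 3.3 0.2
0.74 [261.1, 155.7] 247 279 61 235 [0.5617 0.0954 0.112 ]
```

View pics/g.png

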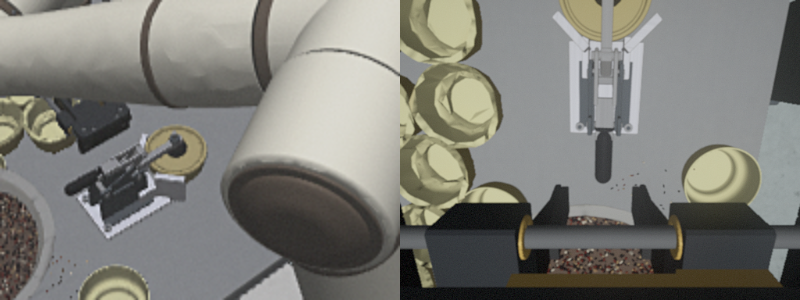

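Handle level, end at display (602,182), and it stayed down after letting go; the pad is on the lid. A downward press with closed fingertips will confirm it's on its stop.

```bash
python3 go.py .559 .127 .15 0
python3 - <<'E'
from h import *
s=r.sense();p=viewer.capture("wrist")
for v in(166,200,234): print(wray(p,s,(258,v),.112).round(4))
E
```

```text
t 11.1 pos [0.559  0.1271 0.2333] F [-0.6  0.5 -0.1] w 0.49
shift [0.1111 0.0007 0.0002] turn [ 0.0002 -0.0008  0.0019] rows 2.0 0.1
[0.5583 0.1009 0.112 ]
[0.5582 0.1301 0.112 ]
[0.5581 0.1612 0.112 ]
```

Request:
play_rows:
  commands:
    - {"fingers": 1, "tx": 0, "ty": 0, "tz": 0.003, "ax": 0, "ay": 0, "az": 0}
    - {"fingers": 1, "tx": 0, "ty": 0, "tz": 0.003, "ax": 0, "ay": 0, "az": 0}
    - {"fingers": 1, "tx": 0, "ty": 0, "tz": 0.003, "ax": 0, "ay": 0, "az": 0}
    - {"fingers": 1, "tx": 0, "ty": 0, "tz": 0.003, "ax": 0, "ay": 0, "az": 0}
    - {"fingers": 1, "tx": 0, "ty": 0, "tz": 0.003, "ax": 0, "ay": 0, "az": 0}

```text
time_s: 11.57
tcp_pos: [0.5593, 0.1297, 0.233]
ee_rot: [[0.005, -1.0, -0.002], [-0.004, -0.002, 1.0], [-1.0, -0.005, -0.004]]
wrist_force: [0.4, 0.8, -0.4]
gripper_width: 0.206
```

Request:
play_rows:
  commands:
    - {"fingers": 1, "tx": 0.04, "ty": 0, "tz": 0, "ax": 0, "ay": 0, "az": 0}
    - {"fingers": 1, "tx": 0.08, "ty": 0, "tz": 0, "ax": 0, "ay": 0, "az": 0}
    - {"fingers": 1, "tx": 0.1, "ty": 0, "tz": 0, "ax": 0, "ay": 0, "az": 0}
    - {"fingers": 1, "tx": 0.11, "ty": 0, "tz": 0, "ax": 0, "ay": 0, "az": 0}
    - {"fingers": 1, "tx": 0.117, "ty": 0, "tz": 0, "ax": 0, "ay": 0, "az": 0}

```text
time_s: 11.98
tcp_pos: [0.5598, 0.1293, 0.1447]
ee_rot: [[0.005, -1.0, -0.002], [-0.004, -0.002, 1.0], [-1.0, -0.005, -0.004]]
wrist_force: [0.8, -0.3, 0.2]
gripper_width: 0.006
```

Request:
play_rows:
  commands:
    - {"fingers": 1, "tx": 0.003, "ty": 0, "tz": 0, "ax": 0, "ay": 0, "az": 0}
    - {"fingers": 1, "tx": 0.006, "ty": 0, "tz": 0, "ax": 0, "ay": 0, "az": 0}
    - {"fingers": 1, "tx": 0.008, "ty": 0, "tz": 0, "ax": 0, "ay": 0, "az": 0}
    - {"fingers": 1, "tx": 0.008, "ty": 0, "tz": 0, "ax": 0, "ay": 0, "az": 0}

```text
time_s: 12.32
tcp_pos: [0.5604, 0.1296, 0.1404]
ee_rot: [[0.008, -1.0, -0.002], [-0.003, -0.002, 1.0], [-1.0, -0.008, -0.003]]
wrist_force: [-0.7, -0.1, 0.4]
gripper_width: 0.007
```

Request:
play_rows:
  commands:
    - {"fingers": 1, "tx": 0.002, "ty": 0, "tz": 0, "ax": 0, "ay": 0, "az": 0}
    - {"fingers": 1, "tx": 0.004, "ty": 0, "tz": 0, "ax": 0, "ay": 0, "az": 0}
    - {"fingers": 1, "tx": 0.006, "ty": 0, "tz": 0, "ax": 0, "ay": 0, "az": 0}
    - {"fingers": 1, "tx": 0.006, "ty": 0, "tz": 0, "ax": 0, "ay": 0, "az": 0}

```text
time_s: 12.65
tcp_pos: [0.5605, 0.1297, 0.1368]
ee_rot: [[0.008, -1.0, -0.002], [-0.003, -0.002, 1.0], [-1.0, -0.008, -0.003]]
wrist_force: [-2.7, 1.2, 6.7]
gripper_width: 0.005
```

Request:
play_rows:
  commands:
    - {"fingers": 1, "tx": 0.002, "ty": 0, "tz": 0, "ax": 0, "ay": 0, "az": 0}
    - {"fingers": 1, "tx": 0.004, "ty": 0, "tz": 0, "ax": 0, "ay": 0, "az": 0}
    - {"fingers": 1, "tx": 0.004, "ty": 0, "tz": 0, "ax": 0, "ay": 0, "az": 0}

```text
time_s: 12.9
tcp_pos: [0.5607, 0.1299, 0.1359]
ee_rot: [[0.009, -1.0, -0.003], [-0.003, -0.003, 1.0], [-1.0, -0.009, -0.003]]
wrist_force: [-6.1, 0.8, 16.7]
gripper_width: 0.006
```

Firm stop: 17 N at under 1 mm, so it's locked. Rising, opening, and re-pinching the grip.

Request:
play_rows:
  commands:
    - {"fingers": 0, "tx": -0.03, "ty": 0, "tz": 0, "ax": 0, "ay": 0, "az": 0}
    - {"fingers": 0, "tx": -0.05, "ty": 0, "tz": 0, "ax": 0, "ay": 0, "az": 0}
    - {"fingers": 0, "tx": -0.05, "ty": 0, "tz": 0, "ax": 0, "ay": 0, "az": 0}
    - {"fingers": 0, "tx": -0.05, "ty": 0, "tz": 0, "ax": 0, "ay": 0, "az": 0}
    - {"fingers": 0, "tx": -0.05, "ty": 0, "tz": 0, "ax": 0, "ay": 0, "az": 0}

```text
time_s: 13.32
tcp_pos: [0.5592, 0.1293, 0.1689]
ee_rot: [[0.005, -1.0, -0.001], [-0.003, -0.001, 1.0], [-1.0, -0.005, -0.003]]
wrist_force: [0.2, -0.8, 0.2]
gripper_width: 0.301
```

Request:
play_rows:
  commands:
    - {"fingers": 0, "tx": 0, "ty": 0, "tz": 0, "ax": 0, "ay": 0, "az": 0}
    - {"fingers": 0, "tx": 0, "ty": 0, "tz": 0, "ax": 0, "ay": 0, "az": 0}
    - {"fingers": 0, "tx": 0, "ty": 0, "tz": 0, "ax": 0, "ay": 0, "az": 0}

```text
time_s: 13.57
tcp_pos: [0.5595, 0.1293, 0.1688]
ee_rot: [[0.005, -1.0, -0.001], [-0.004, -0.001, 1.0], [-1.0, -0.005, -0.004]]
wrist_force: [0.5, -0.0, 0.6]
gripper_width: 0.476
```

```bash
python3 go.py .559 .13 .108 0
python3 - <<'E'
from h import *
s=r.sense();p=viewer.capture("wrist")
for k,z in(("tin",.055),("lid_disc",.055),("handle_grip",.108)):
  for q in spotter.silhouettes(k,p)[:3]: 
    yy,xx=np.where(q["region"]);print(k,q["score"],q["uv"],xx.min(),xx.max(),yy.min(),yy.max(),wray(p,s,q["uv"],z).round(4))
E
```

```text
t 13.5667 pos [0.5595 0.1293 0.1688] F [ 0.5 -0.   0.6] w 0.48
shift [0.0811 0.0011 0.0013] turn [ 0.0004 -0.0013  0.0015] rows 1.5 0.1
tin 0.7 [250.5, 16.3] 194 323 0 42 [ 0.5642 -0.0045  0.055 ]
tin 0.46 [248.1, 13.3] 193 323 0 42 [ 0.5659 -0.0064  0.055 ]
lid_disc 0.66 [248.8, 12.3] 192 322 0 42 [ 0.5654 -0.007   0.055 ]
handle_grip 0.73 [255.4, 171.9] 239 281 49 275 [0.5603 0.0936 0.108 ]
```

Request:
play_rows:
  commands:
    - {"fingers": 0, "tx": 0.03, "ty": 0.001, "tz": 0, "ax": 0, "ay": 0, "az": 0}
    - {"fingers": 0, "tx": 0.06, "ty": 0.001, "tz": 0, "ax": 0, "ay": 0, "az": 0}
    - {"fingers": 0, "tx": 0.081, "ty": 0.001, "tz": 0, "ax": 0, "ay": 0, "az": 0}
    - {"fingers": 0, "tx": 0.081, "ty": 0.001, "tz": 0, "ax": 0, "ay": 0, "az": 0}
    - {"fingers": 1, "tx": 0.081, "ty": 0.001, "tz": 0, "ax": 0, "ay": 0, "az": 0}

```text
time_s: 14.18
tcp_pos: [0.5593, 0.1291, 0.1085]
ee_rot: [[0.005, -1.0, -0.002], [-0.004, -0.002, 1.0], [-1.0, -0.005, -0.004]]
wrist_force: [0.5, -0.2, 0.2]
gripper_width: 0.474
```

Request:
play_rows:
  commands:
    - {"fingers": 1, "tx": 0, "ty": 0, "tz": 0, "ax": 0, "ay": 0, "az": 0}
    - {"fingers": 1, "tx": 0, "ty": 0, "tz": 0, "ax": 0, "ay": 0, "az": 0}
    - {"fingers": 1, "tx": 0, "ty": 0, "tz": 0, "ax": 0, "ay": 0, "az": 0}
    - {"fingers": 1, "tx": 0, "ty": 0, "tz": 0, "ax": 0, "ay": 0, "az": 0}
    - {"fingers": 1, "tx": 0, "ty": 0, "tz": 0, "ax": 0, "ay": 0, "az": 0}

```text
time_s: 14.6
tcp_pos: [0.5601, 0.1295, 0.11]
ee_rot: [[0.008, -1.0, -0.001], [-0.002, -0.001, 1.0], [-1.0, -0.008, -0.002]]
wrist_force: [1.0, 0.2, 1.9]
gripper_width: 0.206
```

Request:
play_rows:
  commands:
    - {"fingers": 1, "tx": -0.008, "ty": 0, "tz": 0, "ax": 0, "ay": 0, "az": 0}
    - {"fingers": 1, "tx": -0.016, "ty": 0, "tz": -0.001, "ax": 0, "ay": 0, "az": 0}
    - {"fingers": 1, "tx": -0.024, "ty": 0, "tz": -0.003, "ax": 0, "ay": 0, "az": 0}

```text
time_s: 14.85
tcp_pos: [0.5599, 0.1275, 0.1269]
ee_rot: [[0.007, -1.0, -0.001], [-0.002, -0.001, 1.0], [-1.0, -0.007, -0.002]]
wrist_force: [2.4, 1.2, -4.3]
gripper_width: 0.206
```

Request:
play_rows:
  commands:
    - {"fingers": 1, "tx": -0.018, "ty": 0, "tz": -0.003, "ax": 0, "ay": 0, "az": 0}
    - {"fingers": 1, "tx": -0.035, "ty": 0, "tz": -0.006, "ax": 0, "ay": 0, "az": 0}
    - {"fingers": 1, "tx": -0.052, "ty": 0, "tz": -0.011, "ax": 0, "ay": 0, "az": 0}
    - {"fingers": 1, "tx": -0.067, "ty": 0, "tz": -0.015, "ax": 0, "ay": 0, "az": 0}
    - {"fingers": 1, "tx": -0.081, "ty": 0, "tz": -0.019, "ax": 0, "ay": 0, "az": 0}

```text
time_s: 15.27
tcp_pos: [0.5593, 0.1128, 0.1881]
ee_rot: [[0.007, -1.0, -0.001], [-0.002, -0.001, 1.0], [-1.0, -0.007, -0.002]]
wrist_force: [6.4, -0.4, -10.9]
gripper_width: 0.207
```

Request:
play_rows:
  commands:
    - {"fingers": 1, "tx": -0.011, "ty": 0, "tz": -0.007, "ax": 0, "ay": 0, "az": 0}
    - {"fingers": 1, "tx": -0.019, "ty": 0, "tz": -0.013, "ax": 0, "ay": 0, "az": 0}
    - {"fingers": 1, "tx": -0.025, "ty": 0, "tz": -0.02, "ax": 0, "ay": 0, "az": 0}
    - {"fingers": 1, "tx": -0.029, "ty": 0, "tz": -0.032, "ax": 0, "ay": 0, "az": 0}
    - {"fingers": 1, "tx": -0.031, "ty": 0, "tz": -0.045, "ax": 0, "ay": 0, "az": 0}

```text
time_s: 15.68
tcp_pos: [0.5589, 0.0826, 0.2104]
ee_rot: [[0.007, -1.0, -0.001], [0.004, -0.001, 1.0], [-1.0, -0.007, 0.004]]
wrist_force: [4.1, 9.1, -9.9]
gripper_width: 0.214
```

Request:
play_rows:
  commands:
    - {"fingers": 1, "tx": 0, "ty": 0, "tz": -0.011, "ax": 0, "ay": 0, "az": 0}
    - {"fingers": 1, "tx": 0.003, "ty": 0, "tz": -0.022, "ax": 0, "ay": 0, "az": 0}
    - {"fingers": 1, "tx": 0.006, "ty": 0, "tz": -0.033, "ax": 0, "ay": 0, "az": 0}
    - {"fingers": 1, "tx": 0.007, "ty": 0, "tz": -0.04, "ax": 0, "ay": 0, "az": 0}
    - {"fingers": 1, "tx": 0.007, "ty": 0, "tz": -0.04, "ax": 0, "ay": 0, "az": 0}

```text
time_s: 16.1
tcp_pos: [0.5586, 0.0493, 0.2058]
ee_rot: [[0.006, -1.0, -0.001], [-0.003, -0.001, 1.0], [-1.0, -0.006, -0.003]]
wrist_force: [1.5, 1.8, -5.2]
gripper_width: 0.201
```

Request:
play_rows:
  commands:
    - {"fingers": 1, "tx": 0, "ty": 0, "tz": -0.004, "ax": 0, "ay": 0, "az": 0}
    - {"fingers": 1, "tx": 0, "ty": 0, "tz": -0.008, "ax": 0, "ay": 0, "az": 0}
    - {"fingers": 1, "tx": 0, "ty": 0, "tz": -0.008, "ax": 0, "ay": 0, "az": 0}

```text
time_s: 16.35
tcp_pos: [0.5586, 0.0455, 0.2048]
ee_rot: [[0.005, -1.0, -0.001], [0.001, -0.001, 1.0], [-1.0, -0.005, 0.001]]
wrist_force: [0.5, 10.3, -7.8]
gripper_width: 0.199
```

Request:
play_rows:
  commands:
    - {"fingers": 0, "tx": 0, "ty": 0, "tz": 0, "ax": 0, "ay": 0, "az": 0}
    - {"fingers": 0, "tx": 0, "ty": 0, "tz": 0, "ax": 0, "ay": 0, "az": 0}
    - {"fingers": 0, "tx": 0, "ty": 0, "tz": 0, "ax": 0, "ay": 0, "az": 0}
    - {"fingers": 0, "tx": 0, "ty": 0, "tz": 0, "ax": 0, "ay": 0, "az": 0}
    - {"fingers": 0, "tx": 0, "ty": 0, "tz": 0, "ax": 0, "ay": 0, "az": 0}

```text
time_s: 16.77
tcp_pos: [0.5589, 0.0428, 0.2065]
ee_rot: [[0.007, -1.0, -0.001], [-0.004, -0.001, 1.0], [-1.0, -0.007, -0.004]]
wrist_force: [0.5, 0.2, 0.7]
gripper_width: 0.46
```

Request:
play_rows:
  commands:
    - {"fingers": 0, "tx": -0.04, "ty": 0, "tz": 0, "ax": 0, "ay": 0, "az": 0}
    - {"fingers": 0, "tx": -0.08, "ty": 0, "tz": 0, "ax": 0, "ay": 0, "az": 0}
    - {"fingers": 0, "tx": -0.12, "ty": 0, "tz": 0, "ax": 0, "ay": 0, "az": 0}
    - {"fingers": 0, "tx": -0.16, "ty": 0, "tz": 0, "ax": 0, "ay": 0, "az": 0}
    - {"fingers": 0, "tx": -0.16, "ty": 0, "tz": 0, "ax": 0, "ay": 0, "az": 0}

```text
time_s: 17.18
tcp_pos: [0.5608, 0.0434, 0.3337]
ee_rot: [[0.02, -1.0, -0.002], [-0.002, -0.002, 1.0], [-1.0, -0.02, -0.002]]
wrist_force: [0.1, 0.3, 0.3]
gripper_width: 0.496
```

```bash
python3 go.py .559 .05 .205 0
python3 - <<'E'
from h import *
s=r.sense();p=viewer.capture("wrist");t=viewer.capture("top");b=viewer.capture("scene")
for k,z in(("handle_grip",.235),("pad_face",.16),("tin",.055)):
  for q in spotter.silhouettes(k,p)[:2]: print(k,round(q["score"],2),q["uv"],wray(p,s,q["uv"],z).round(4), ell(q)[:2])
im=np.hstack([cv2.resize(b["image"][140:290,160:360],(400,300)),cv2.resize(p["image"],(400,300))])
cv2.imwrite("pics/k.png",cv2.cvtColor(im,cv2.COLOR_RGB2BGR))
E
```

```text
t 17.1833 pos [0.5608 0.0434 0.3337] F [0.1 0.3 0.3] w 0.5
shift [0.1714 0.0058 0.0092] turn [ 0.0006 -0.0006  0.0063] rows 3.1 0.2
handle_grip 0.96 [261.0, 208.8] [0.559  0.0461 0.235 ] ((262.0420227050781, 206.7793731689453), (23.664485931396484, 43.798397064208984))
handle_grip 0.49 [263.6, 91.4] [ 0.5578 -0.0406  0.235 ] ((262.4406433105469, 88.85350036621094), (86.517333984375, 90.83505249023438))
pad_face 0.55 [267.2, 141.5] [0.5538 0.005  0.16  ] ((263.81536865234375, 141.5188751220703), (18.142425537109375, 35.636940002441406))
pad_face 0.45 [265.2, 87.2] [ 0.5563 -0.0441  0.16  ] ((262.57281494140625, 89.00157928466797), (85.59708404541016, 90.18846130371094))
tin 0.94 [263.1, 90.9] [ 0.5582 -0.0408  0.055 ] ((262.3995361328125, 88.76480102539062), (85.66175079345703, 89.7984619140625))
tin 0.78 [396.1, 21.8] [ 0.4081 -0.1157  0.055 ] ((398.9826354980469, 22.237863540649414), (55.14257049560547, 105.62580108642578))
```

View pics/k.png

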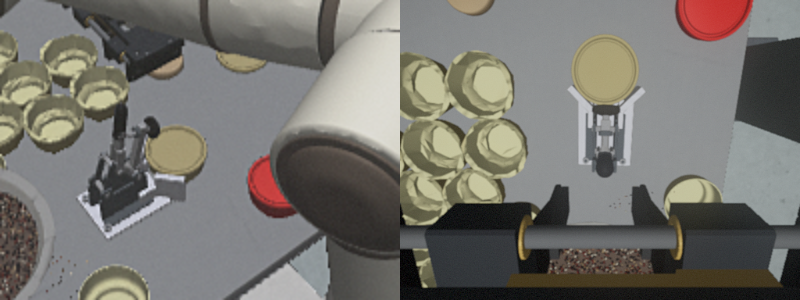

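The handle is upright again at (605,163), the pad is raised, and the tin is in the nest at (605,68). I'll draw the arm clear and compare with the first pictures.

Request:
play_rows:
  commands:
    - {"fingers": 0, "tx": -0.02, "ty": 0, "tz": -0.25, "ax": 0, "ay": 0, "az": 0}
    - {"fingers": 0, "tx": -0.02, "ty": 0, "tz": -0.25, "ax": 0, "ay": 0, "az": 0}
    - {"fingers": 0, "tx": -0.02, "ty": 0, "tz": -0.25, "ax": 0, "ay": 0, "az": 0}
    - {"fingers": 0, "tx": -0.02, "ty": 0, "tz": -0.25, "ax": 0, "ay": 0, "az": 0}
    - {"fingers": 0, "tx": -0.02, "ty": 0, "tz": -0.25, "ax": 0, "ay": 0, "az": 0}

```text
time_s: 17.9
tcp_pos: [0.5577, -0.1472, 0.3408]
ee_rot: [[0.004, -1.0, 0.001], [-0.004, 0.001, 1.0], [-1.0, -0.004, -0.004]]
wrist_force: [0.8, 0.5, -0.9]
gripper_width: 0.501
```

Request:
play_rows:
  commands:
    - {"fingers": 0, "tx": 0, "ty": 0.08, "tz": -0.24, "ax": 0, "ay": 0, "az": 0}
    - {"fingers": 0, "tx": 0, "ty": 0.08, "tz": -0.24, "ax": 0, "ay": 0, "az": 0}
    - {"fingers": 0, "tx": 0, "ty": 0.08, "tz": -0.24, "ax": 0, "ay": 0, "az": 0}
    - {"fingers": 0, "tx": 0, "ty": 0.08, "tz": -0.24, "ax": 0, "ay": 0, "az": 0}
    - {"fingers": 0, "tx": 0, "ty": 0.08, "tz": -0.24, "ax": 0, "ay": 0, "az": 0}

```text
time_s: 18.32
tcp_pos: [0.4967, -0.327, 0.3404]
ee_rot: [[0.003, -1.0, 0.001], [-0.003, 0.001, 1.0], [-1.0, -0.003, -0.003]]
wrist_force: [0.4, 0.4, -0.3]
gripper_width: 0.5
```

Run:
```python
from h import *
print(r.sense()["tcp_pos"])
t=viewer.capture("top");b=viewer.capture("scene")
for k in("handle_grip","tin"):
  for q in spotter.silhouettes(k,t)[:1]: print(k,q["uv"],ell(q)[:2])
A=cv2.imread("pics/top.png");B=cv2.resize(cv2.cvtColor(t["image"],cv2.COLOR_RGB2BGR),None,fx=1.5,fy=1.5,interpolation=cv2.INTER_CUBIC)
C=cv2.imread("pics/scene.png");D=cv2.resize(cv2.cvtColor(b["image"],cv2.COLOR_RGB2BGR),None,fx=1.5,fy=1.5,interpolation=cv2.INTER_CUBIC)
f=lambda I,x,y,w,h:cv2.resize(I[y:y+h,x:x+w],(400,300),interpolation=cv2.INTER_CUBIC)
cv2.imwrite("pics/m.png",np.vstack([np.hstack([f(A,270,280,120,90),f(B,270,280,120,90)]),np.hstack([f(C,290,280,160,120),f(D,290,280,160,120)])]))
```

```text
[ 0.49670476 -0.32702378  0.3404302 ]
handle_grip [200.7, 208.9] ((201.47608947753906, 208.81919860839844), (10.895675659179688, 15.549568176269531))
tin [271.7, 267.2] ((271.5864562988281, 268.83746337890625), (18.787179946899414, 40.18732833862305))
```

View pics/m.png

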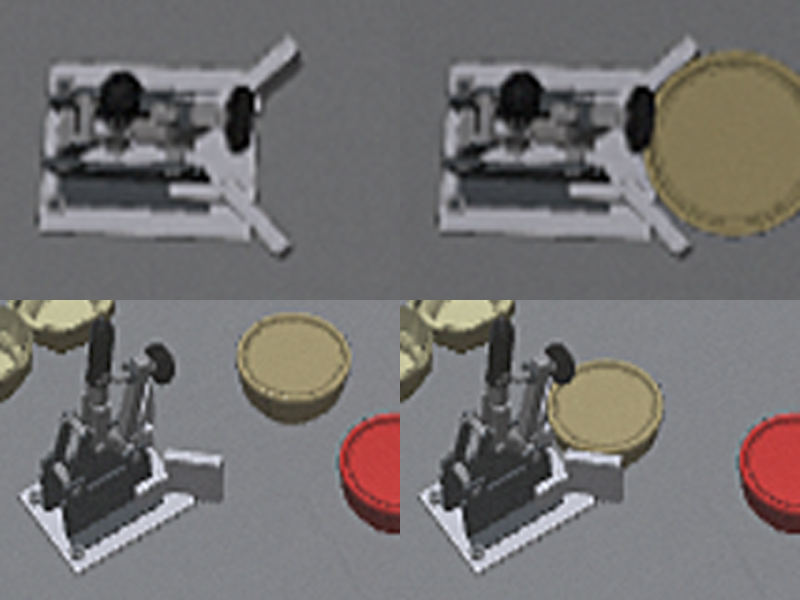

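The clamp looks the same as at the start (fully open), the tin is in the V, and the lid now sits visibly lower. Handing in.

```bash
python3 -c "
from h import *
print(r.sense()['wrist_force'],job.finish_job())"
```

```text
the job is handed in; nothing more can be done
[-1.32481052  0.04674875  0.3387773 ] None
```

The job is done and handed in at about 18.5 s of robot time; no verdict was reported.

- **Push:** I pushed the gold tin into the V until it stopped dead, with about 11 N of reaction. Its centre then measured (0.559, -0.0435).
- **Lock:** I pinched the handle grip and swung it over centre. It stayed down when I let go, and a press with closed fingertips met a firm stop (17 N).
- **Open:** I swung the handle back against its open stop (about 10 N) and let go.

**Last checks:** Top and scene pictures taken with the arm clear show the clamp looking the same as in the first pictures. The tin stands in the nest, centred at about y = -0.041. The peak force I saw was about 28 N in total. I never moved near the tamper, weight or open tin.

**Not confirmed:**
- I never measured the lid's 5 mm travel. That it is fully home is inferred from the locked clamp and its lower look in the last picture.
- Tin position readings differ by 2–3 mm between views, which is within calibration.
- In the last top view the spotter's "tin" hit was on another object, so I judged that picture by eye.

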